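# Brief the next hand on the steel flower

## Robot

A 6-joint arm with a two-finger parallel gripper is mounted at the origin on the work surface. World frame = base frame: x ahead of the robot, y to its left, z up, the work surface at z = 0. Lengths are in m, angles in rad, forces in N, time in s.
With the tool pointing down it reaches from about 0.25 to 0.775 m from the base axis. Payload 4 kg.
Tool frame: the origin (TCP) lies on the centre line of the jaws, within the pads' length; the fingertips stand 14 mm ahead of it and the grasp point (between the pads) lies 5 mm behind it (robot.tcp_to_tips is the distance from the TCP to the fingertips, in m); z points along the fingers, y is the line along which they close (so a half turn about z gives the same grasp; the last joint's range is limited). The gripper opens to 94 mm and grips with 3 to 60 N. Pads are 16 mm wide; open, the fingers measure 119 mm over their backs; the gripper's body (75 mm by 177 mm) begins 78 mm behind the grasp point.
Start: joints at [-1.339, 0.087, 1.371, -0, 1.684, -0.103], TCP at [0.181, -0.519, 0.22] pointing down, gripper open.
Joint ranges: [-3.1, 3.1], [-0.76, 2.03], [0.27, 2.55], [-1.08, 4.22], [0.17, 2.65], [-2.57, 2.57]. Speed limits (rad/s): [2.79, 2.79, 3.14, 3.14, 3.14, 3.14].

## Interface

Orientations are given as [roll, pitch, yaw] about the fixed x, y, z axes, in that order (R = Rz(yaw) Ry(pitch) Rx(roll)).
In Python, from bench import robot gives the robot as it stands.
- The arm moves only by the tool carry_out, never from a script. Its argument "increments" is a list of rows, each a list of 3 entries, a list of its own where there are three numbers: the closure in counts, from 0 (fully open) to 255 (shut), then the shift along the tool's x, y, z in mm, then the turn about the tool's z in degrees. In form: [[fingers, [dx, dy, dz], twist], ...]. A call has 1 to 8 rows; each row shifts and turns the commanded pose from where the row before left it, along the tool's axes as they then stand; what a row does not reach is not made up. A row lasts 1/10 s, in which the tool goes at most 50 mm and 8.59 degrees, less where a joint would pass 70% of its speed; a pose out of reach is approached as far as the arm can. A call with a gripper value outside its range is refused whole. The fingers move at their own pace and stop on an object; the grip force is fixed at half the most. Time passes only in rows, so rows that do not move let the fingers close. It gives the time, the measured TCP pose, the force, the opening and the grip force at its end, in the units of the state.
- robot.get_obs(): the state, without advancing time (a new reading comes with each control period).
- robot.snapshot(name): name is "side" or "top"; returns the picture (480x640x3 uint8, blue, green, red); there is no depth.
- robot.get_calibration(name): a dict with "vfov" (degrees; the focal length in pixels is half the picture's height over the tangent of half this angle, whatever the lens; pixels are square), "cx", "cy" (the principal point, pixels), "T" (4x4, takes a point from camera to world coordinates). Camera axes: x right, y down, z forward; pixel columns grow to the right and rows downward; lengths in m; the calibration is good to about 2 mm. A picture is of the moment at which its call begins. get_calibration takes no time and is no camera call.
- robot.close_job(): hands the job in; it is judged then, once.
The state is a dict: "time": time; "joint_positions": joint angles; "qvel": joint speeds; "joint_torque": joint torques, N m; "tool_pos": TCP position; "ee_rot": TCP orientation; "wrist_force": force on the tool from outside, world axes, zero at the start; "wrist_torque": the same for the moment, N m; "width": finger opening in m; "finger_force": force on a finger pad.
Only numpy, scipy, OpenCV 4.12 (cv2) and the standard library are available. Lean on these libraries where they do the work, as an engineer would, in place of code of your own. Each camera call takes 0.05 s, during which the arm holds its last target. There are 200 camera calls.

## Task

Show the next worker what is left to do on the bright steel flower by pointing: with the fingertips a finger's width above each thing, and for two seconds each, point at the middle of the one petal that still lies flat, then at the middle of the head of the ball-peen hammer that is to dish it, then at the centre of the large hollow in the wooden dishing block. Finish still pointing at the large hollow. Touch nothing at all, and travel well above the bench in between, so that you never point closely at another hammer's head, the small hollow or the finished side of the flower.

Things in the scene. Friction and masses are not known exactly. Their poses are not given: they have to be found in the camera images.
- flower: unfinished flower of bright 3 mm sheet steel, loose on the bench (a dark finished one lies on the rubber mat); six outer petals 60 degrees apart, a small inner row, a brass rivet. One outer petal lies flat, its tip 91 mm from the middle; the other five slope up to tips 54 mm high, 65 mm from the middle. Origin: middle of the underside, on the bench; x axis outwards along the flat petal; z up
- flat_petal (a point): middle of the flat petal's upper face, 3.5 mm above the bench, 56 mm from the flower's middle along its x axis; the petal is 41 mm wide and extends 35 mm farther out. The raised petals beside it come within 35 mm of its centre line, about 35 mm above the bench: keep the fingers shut and the hand upright
- ballpeen_head (a point): the top, half-way along, of the head of the ball-peen hammer, lying on the bench: bright steel round head 109 mm long and 32 mm thick with a flat face at one end and a ball at the other, all-pale wooden handle. The point is 32 mm above the bench. x axis: along the handle away from the head (handle 280 mm long, pointing roughly away from the robot); y axis: along the head; z up
- crosspeen_head (a point): the same point on the cross-peen hammer, not to be pointed at: dark square head 30 mm thick and about 107 mm long with a wedge at one end, dark handle; 30 mm above the bench; axes as for the ball-peen hammer
- brass_head (a point): the same point on the brass hammer, not to be pointed at: plain brass cylinder head 84 mm long and 40 mm thick, green grip; 40 mm above the bench; axes as for the ball-peen hammer
- large_hollow (a point): the centre of the mouth of the large hollow, 84 mm across and about 20 mm deep, in the top of the wooden dishing block, level with the block's top, 112 mm above the bench. The block is 184 by 134 mm, of pale glued timber with a dark strap, on a 230 by 172 mm plywood foot, and is fixed. Axes: x along the block's long side, towards the small hollow; z up
- small_hollow (a point): the centre of the mouth of the small hollow in the same block, 46 mm across, 82 mm from the large one along its x axis; not to be pointed at; 112 mm above the bench

How it is judged:
On the way, in this order (a step that is already met when the one before it is completed fails the run):
1. the fingertips dwell just above the middle of the flat petal (horizontal distance between the grasp point and flat_petal below 0.025 m and distance between the grasp point and flat_petal below 0.062 m and z of the grasp point in the frame of flat_petal above 0.004 m), for 1.5 s.
2. then they dwell just above the ball-peen hammer's head (horizontal distance between the grasp point and ballpeen_head below 0.025 m and distance between the grasp point and ballpeen_head below 0.062 m and z of the grasp point in the frame of ballpeen_head above 0.004 m), for 1.5 s.
3. then they dwell just above the large hollow (horizontal distance between the grasp point and large_hollow below 0.025 m and distance between the grasp point and large_hollow below 0.062 m and z of the grasp point in the frame of large_hollow above 0.004 m), for 1.5 s.
At the end, for the whole second after the job is handed in: The fingertips are still pointing at the large hollow (grasp point within 25 mm of its centre line and at most 62 mm from the centre of its mouth, that is, fingertips up to about 40 mm above it), nothing was touched, and the flower and all three hammers are where they were, within 6 mm (all of step 3 and distance of each of flat_petal, ballpeen_head, crosspeen_head, brass_head from where it was at the start of the episode below 0.006 m).
It fails at once if the hand or arm touches something (contact force between any of the fingers, the arm and anything else above 0.5 N).
It fails at once if the flower or a hammer is moved or lifted (distance of any of flat_petal, ballpeen_head, crosspeen_head, brass_head from where it was at the start of the episode above 0.008 m).
It fails at once if a wrong hammer's head is pointed at closely ((horizontal distance between the grasp point and crosspeen_head below 0.022 m and distance between the grasp point and crosspeen_head below 0.055 m and z of the grasp point in the frame of crosspeen_head above 0.004 m) or (horizontal distance between the grasp point and brass_head below 0.022 m and distance between the grasp point and brass_head below 0.055 m and z of the grasp point in the frame of brass_head above 0.004 m)).
It fails at once if the small hollow is pointed at closely (horizontal distance between the grasp point and small_hollow below 0.02 m and distance between the grasp point and small_hollow below 0.055 m and z of the grasp point in the frame of small_hollow above 0.004 m).
It fails at once if the hand comes down low over the far, finished petals of the flower (horizontal distance between the grasp point and flower below 0.065 m and x of the grasp point in the frame of flower below 0 m and z of the grasp point in the frame of flower below 0.085 m).
It also fails if it takes over 67 s, if anything falls off the work surface, if the arm or the gripper's body presses on something with over 40 N, if the wrist force passes 120 N, or if a joint passes its speed limit or range.

## Working session

There is one attempt and no reset: what is moved stays moved. The work goes in short steps, Python scripts to look and compute and a tool call to move; the robot and the scene stay as the last step left them, time stands still between calls to the robot, and variables do not carry over. Pictures are saved under pics/ and viewed, at most 10 in all, crops included, and the job is handed in when it is done.

Besides the shell and the picture viewer there is one more tool, called by a JSON object that holds its "name" and its "arguments". carry_out: Moves the arm, as the interface text tells. Its arguments: {"type":"object","properties":{"increments":{"type":"array","items":{"type":"array"}}},"required":["increments"]}

```bash
mkdir -p pics; python3 - <<'E'
from bench import robot
import cv2
for n in("top","side"):
    cv2.imwrite(f"pics/{n}0.png",robot.snapshot(n)); c=robot.get_calibration(n); print(n,c)
o=robot.get_obs(); print(o["time"],o["tool_pos"],o["ee_rot"],o["width"],robot.tcp_to_tips)
E
```

```text
top {'vfov': 48.79443686369914, 'cx': 327.3338989825853, 'cy': 239.20783132059097, 'T': array([[-1.77814133e-02, -9.88479669e-01,  1.50305575e-01,
         3.28820017e-01],
       [-9.99834175e-01,  1.69883291e-02, -6.55894971e-03,
         1.07939744e-03],
       [ 3.92994786e-03, -1.50397278e-01, -9.88617830e-01,
         1.39549866e+00],
       [ 0.00000000e+00,  0.00000000e+00,  0.00000000e+00,
         1.00000000e+00]])}
side {'vfov': 42.91065782682127, 'cx': 320.934346675098, 'cy': 239.69592098058214, 'T': array([[-0.76942824, -0.30287722,  0.56235716, -0.28870632],
       [-0.63867872,  0.37632534, -0.67116967,  0.93459445],
       [-0.00834724, -0.87558245, -0.48299658,  0.78754824],
       [ 0.        ,  0.        ,  0.        ,  1.        ]])}
0.1 [ 0.180618   -0.51901033  0.21842371] [-3.13962909e+00 -2.18428402e-04  3.34789506e-01] 0.09376186650849619 0.014
```

View pics/top0.png

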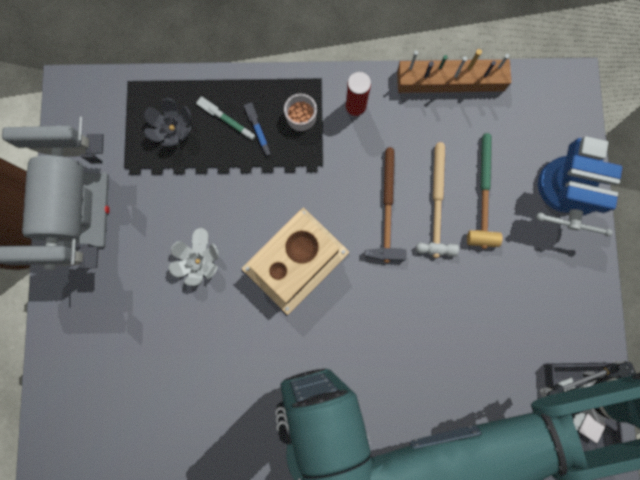

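View pics/side0.png

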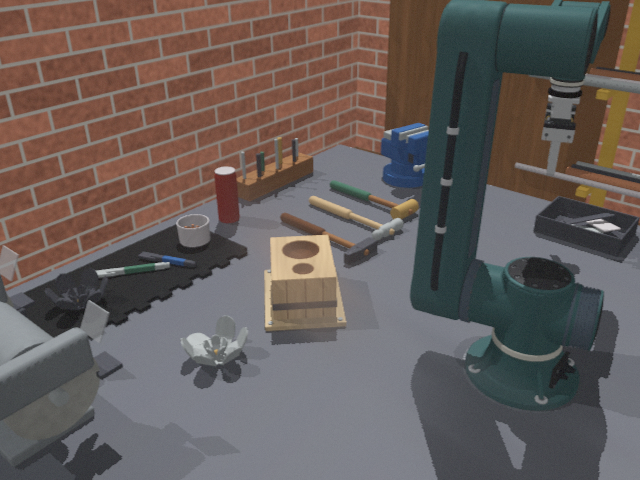

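The top view shows the flower at about (195,260), the block with its large hollow at (302,247) and small one at (278,270), and three hammers with heads at (386,255), (438,249) and (486,239). The ball-peen is the middle one. I'll zoom in to tell which petal is flat.

```bash
python3 - <<'E'
import cv2,numpy as np
t=cv2.imread("pics/top0.png");s=cv2.imread("pics/side0.png")
z=lambda im,x,y,w,h:cv2.resize(im[y:y+h,x:x+w],(400,300),interpolation=cv2.INTER_CUBIC)
cv2.imwrite("pics/m1.png",np.vstack([np.hstack([z(t,155,220,80,60),z(s,173,312,80,60)]),np.hstack([z(t,235,200,120,90),z(t,380,215,120,90)])]))
E
```

```text
(no output)
```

View pics/m1.png

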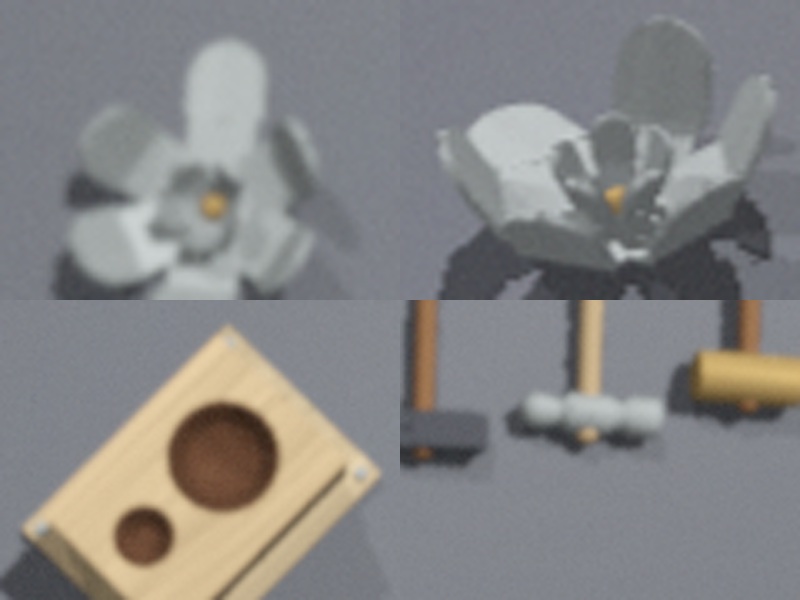

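The flat petal points up in the top view: it casts no shadow, its tip is near (200.6,228), and the rivet is near (197.6,261). Next I'll measure with masks and cross-check against the side view.

```bash
cat > h.py <<'E'
import cv2,numpy as np
from bench import robot
C={n:robot.get_calibration(n) for n in("top","side")}
def f(n): return 240/np.tan(np.radians(C[n]["vfov"]/2))
def ray(n,p):
    c=C[n]; d=c["T"][:3,:3]@np.array([(p[0]-c["cx"])/f(n),(p[1]-c["cy"])/f(n),1]); return c["T"][:3,3],d/np.linalg.norm(d)
def plane(n,p,z):
    o,d=ray(n,p); return o+d*(z-o[2])/d[2]
def proj(n,X):
    c=C[n]; q=c["T"][:3,:3].T@(np.asarray(X)-c["T"][:3,3]); return q[:2]/q[2]*f(n)+[c["cx"],c["cy"]]
def tri(p,q):
    a,d=ray("top",p);b,e=ray("side",q)
    s=np.linalg.lstsq(np.c_[d,-e],b-a,rcond=None)[0]; u=a+s[0]*d;v=b+s[1]*e
    return (u+v)/2,np.linalg.norm(u-v)
E
python3 - <<'E'
from h import *
np.set_printoptions(precision=4,suppress=True)
def blobs(im,m,box,amin):
    x,y,w,h=box; k=np.zeros_like(m);k[y:y+h,x:x+w]=m[y:y+h,x:x+w]
    return sorted([c for c in cv2.findContours(k,cv2.RETR_EXTERNAL,cv2.CHAIN_APPROX_NONE)[0] if cv2.contourArea(c)>amin],key=cv2.contourArea,reverse=True)
t=cv2.imread("pics/top0.png");s=cv2.imread("pics/side0.png")
H=[]
for n,im,box in(("top",t,(240,205,110,90)),("side",s,(272,236,60,45))):
    hsv=cv2.cvtColor(im,cv2.COLOR_BGR2HSV)
    m=((hsv[...,0]<17)&(hsv[...,1]>90)&(hsv[...,2]<135)).astype(np.uint8)*255
    e=[cv2.fitEllipse(c) for c in blobs(im,m,box,15)[:2]]
    for q in e: print(n,q,plane(n,q[0],.112))
    H.append(e)
# steel head in top view
hsv=cv2.cvtColor(t,cv2.COLOR_BGR2HSV)
print("bg",hsv[300,450],"steel",hsv[249,440],"petal",hsv[238,200],"wood",hsv[220,437])
m=((hsv[...,2]>140)&(hsv[...,1]<50)).astype(np.uint8)*255
for c in blobs(t,m,(405,235,65,30),20): print("head",cv2.minAreaRect(c),cv2.boundingRect(c)); r=cv2.minAreaRect(c)[0]; print(plane("top",r,.016),plane("top",r,.025))
for c in blobs(t,m,(160,220,70,70),20): print("petal",cv2.boundingRect(c),cv2.contourArea(c))
T=plane("top",(200.6,228),.0035);print("tip",T,proj("side",T))
for z in(.005,.02): R=plane("top",(197.6,261.2),z);print("rivet",R,np.linalg.norm((T-R)[:2]),proj("side",R))
print("rivet tri",tri((197.6,261.2),(173+42.8*1,312+39.5)))
E
```

```text
top ((301.51971435546875, 246.50633239746094), (31.19276237487793, 31.51822853088379), 78.03633117675781) [0.507  0.0561 0.112 ]
top ((277.8955078125, 270.2514343261719), (15.727367401123047, 16.327119827270508), 66.36101531982422) [0.4497 0.1141 0.112 ]
side ((307.2842712402344, 249.3712158203125), (14.851303100585938, 21.5380859375), 75.72210693359375) [0.493  0.0492 0.112 ]
bg [115  20 142] steel [ 90   8 183] petal [ 86   9 189] wood [ 18  78 200]
head ((437.0, 249.5), (29.0, 64.0), 90.0) (405, 235, 65, 30)
[ 0.5062 -0.2961  0.016 ] [ 0.505  -0.2942  0.025 ]
petal (168, 227, 50, 58) 1416.0
petal (171, 240, 10, 10) 27.0
petal (212, 243, 7, 11) 22.5
tip [0.5765 0.3293 0.0035] [190.0385 334.1386]
rivet [0.4874 0.3352 0.005 ] 0.08927308531545501 [216.6326 352.3949]
rivet [0.4857 0.3316 0.02  ] 0.09081631728899141 [217.8956 345.8876]
rivet tri (array([0.4879, 0.3354, 0.0069]), np.float64(0.001949711811977493))
```

```bash
python3 - <<'E'
from h import *
np.set_printoptions(precision=4,suppress=True)
t=cv2.imread("pics/top0.png");s=cv2.imread("pics/side0.png")
hsv=cv2.cvtColor(t,cv2.COLOR_BGR2HSV)
m=((hsv[...,2]>157)&(hsv[...,1]<40)).astype(np.uint8)*255
k=np.zeros_like(m);k[238:262,405:470]=m[238:262,405:470]
c=max(cv2.findContours(k,cv2.RETR_EXTERNAL,cv2.CHAIN_APPROX_NONE)[0],key=cv2.contourArea)
r=cv2.minAreaRect(c);print(r,plane("top",r[0],.016),"len",r[1][0]*.0026,r[1][1]*.0026)
B=plane("top",r[0],.016);B[2]=.032
for X,col in((B,(0,0,255)),((.507,.0561,.112),(0,255,0)),((.4497,.1141,.112),(255,0,0)),((.542,.3315,.0035),(0,0,255))):
    for n,im in(("side",s),("top",t)):
        p=proj(n,X);print(n,p);cv2.circle(im,tuple(np.int32(np.round(p))),1,col,-1)
z=lambda im,x,y:cv2.resize(im[y:y+150,x:x+200],(400,300),interpolation=cv2.INTER_CUBIC)
cv2.imwrite("pics/m2.png",np.vstack([np.hstack([z(s,150,240),z(s,265,180)]),np.hstack([z(t,155,190),z(t,290,190)])]))
E
```

```text
((438.064208984375, 246.97276306152344), (40.2963752746582, 8.171555519104004), 3.5763344764709473) [ 0.5129 -0.2993  0.016 ] len 0.10477057571411132 0.02124604434967041
side [386.9087 222.7699]
top [439.3598 246.1376]
side [300.5436 248.6081]
top [301.5064 246.4965]
side [302.75  267.615]
top [277.8898 270.2524]
side [200.1108 341.2301]
top [199.5187 240.8043]
```

View pics/m2.png

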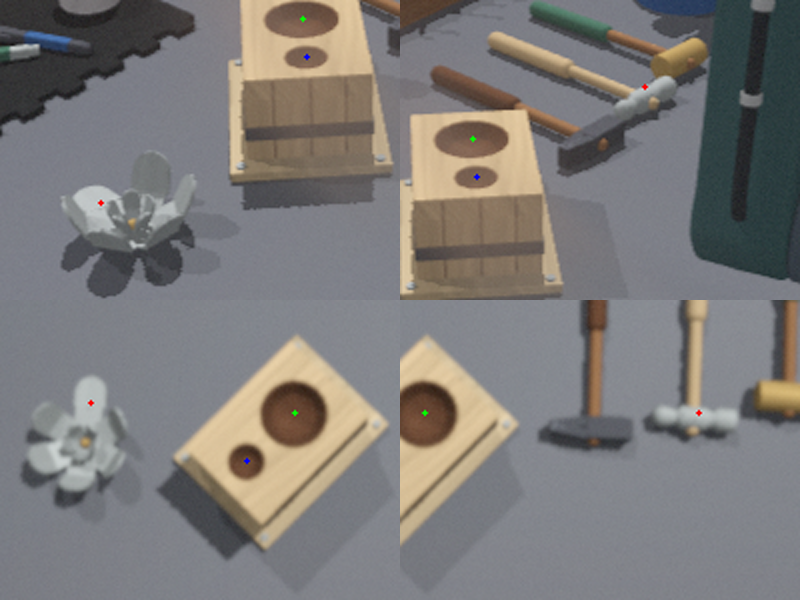

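{"name": "carry_out", "arguments": {"increments": [[255, [0, 0, -4], -8], [255, [0, 0, -4], -8], [255, [0, 0, -4], -8], [255, [0, 0, -4], -8], [255, [0, 0, -4], -8], [255, [0, 0, -4], -8], [255, [0, 0, -4], -8], [255, [0, 0, -4], -8]]}}

```text
time: 0.9
tool_pos: [0.1806, -0.5192, 0.2509]
ee_rot: [-3.141, -0.001, 1.458]
wrist_force: [-0.1, 0.2, -0.2]
width: 0.0333
finger_force: 0.0
```

The markers fall on the petal, the ball-peen head and both hollows in both views. The head marker sits a few mm too far out, so I'll use (0.509, -0.298) for it. Now I'll finish the turn and travel at z = 0.25 to the petal.

{"name": "carry_out", "arguments": {"increments": [[255, [0, 0, 0], -6.5], [255, [20, 10, 0], 0], [255, [36, 15, 0], 0], [255, [36, 15, 0], 0], [255, [36, 15, 0], 0], [255, [36, 15, 0], 0], [255, [36, 15, 0], 0], [255, [36, 15, 0], 0]]}}

```text
time: 1.7
tool_pos: [0.2822, -0.2824, 0.251]
ee_rot: [-3.141, -0.001, 1.565]
wrist_force: [1.4, 0.1, -0.4]
width: 0.001
finger_force: 0.0
```

{"name": "carry_out", "arguments": {"increments": [[255, [36, 15, 0], 0], [255, [36, 15, 0], 0], [255, [36, 15, 0], 0], [255, [36, 15, 0], 0], [255, [36, 15, 0], 0], [255, [36, 15, 0], 0], [255, [36, 15, 0], 0], [255, [36, 15, 0], 0]]}}

```text
time: 2.5
tool_pos: [0.4037, 0.0049, 0.2511]
ee_rot: [-3.141, 0.0, 1.565]
wrist_force: [0.8, -0.4, 1.1]
width: 0.0002
finger_force: 0.0
```

{"name": "carry_out", "arguments": {"increments": [[255, [36, 15, 0], 0], [255, [36, 15, 0], 0], [255, [36, 15, 0], 0], [255, [36, 15, 0], 0], [255, [36, 15, 0], 0], [255, [36, 15, 0], 0], [255, [36, 15, 0], 0], [255, [0, 0, 0], 0]]}}

```text
time: 3.3
tool_pos: [0.5103, 0.2582, 0.249]
ee_rot: [-3.138, -0.0, 1.57]
wrist_force: [0.5, -0.4, 0.2]
width: 0.0005
finger_force: 0.0
```

{"name": "carry_out", "arguments": {"increments": [[255, [25, 11, 0], 0], [255, [25, 11, 0], 0], [255, [23, 10, 0], 0], [255, [0, 0, 30], 0], [255, [0, 0, 40], 0], [255, [0, 0, 40], 0], [255, [0, 0, 30], 0], [255, [0, 0, 0], 0]]}}

```text
time: 4.1
tool_pos: [0.5387, 0.3248, 0.1049]
ee_rot: [-3.13, 0.006, 1.565]
wrist_force: [-1.1, -0.1, -0.6]
width: 0.0007
finger_force: 0.0
```

```bash
python3 - <<'E'
from h import *
s=robot.snapshot("side");t=robot.snapshot("top")
z=lambda im,x,y:cv2.resize(im[y:y+150,x:x+200],(400,300),interpolation=cv2.INTER_CUBIC)
cv2.imwrite("pics/m3.png",np.hstack([z(s,110,240),z(t,100,170)]))
print(robot.get_obs()["tool_pos"])
E
```

```text
[0.54225151 0.32676284 0.11156906]
```

View pics/m3.png

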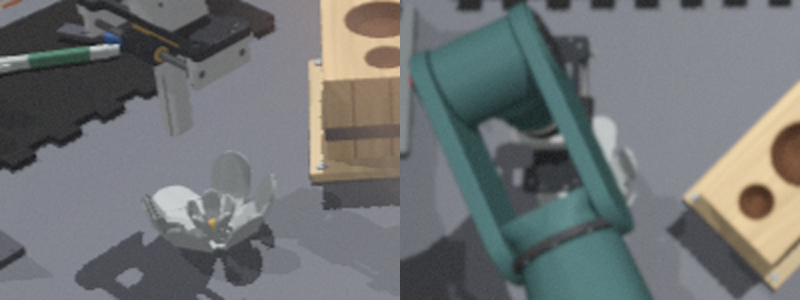

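The closed fingertips hang directly over the flat petal in the side view, with tips at crop (175,132) and the petal at (178,200). Next I'll come down gently.

{"name": "carry_out", "arguments": {"increments": [[255, [5, 0, 10], 0], [255, [0, 0, 15], 0], [255, [0, 0, 15], 0], [255, [0, 0, 15], 0], [255, [0, 0, 10], 0], [255, [0, 0, 5], 0], [255, [0, 0, 3], 0], [255, [0, 0, 0], 0]]}}

```text
time: 5.0
tool_pos: [0.5425, 0.3325, 0.0382]
ee_rot: [-3.141, 0.0, 1.565]
wrist_force: [0.5, -0.1, 0.6]
width: 0.0004
finger_force: 0.0
```

{"name": "carry_out", "arguments": {"increments": [[255, [0, 0, 0], 0], [255, [0, 0, 0], 0], [255, [0, 0, 0], 0], [255, [0, 0, 0], 0], [255, [0, 0, 0], 0], [255, [0, 0, 0], 0], [255, [0, 0, 0], 0], [255, [0, 0, 0], 0]]}}

```text
time: 5.8
tool_pos: [0.5425, 0.3325, 0.0384]
ee_rot: [3.142, 0.0, 1.565]
wrist_force: [-0.1, -0.3, -0.2]
width: 0.0007
finger_force: 0.0
```

{"name": "carry_out", "arguments": {"increments": [[255, [0, 0, 0], 0], [255, [0, 0, 0], 0], [255, [0, 0, 0], 0], [255, [0, 0, 0], 0], [255, [0, 0, 0], 0], [255, [0, 0, 0], 0], [255, [0, 0, 0], 0], [255, [0, 0, 0], 0]]}}

```text
time: 6.6
tool_pos: [0.5425, 0.3325, 0.0385]
ee_rot: [3.142, 0.0, 1.565]
wrist_force: [0.3, -0.6, -0.2]
width: 0.0007
finger_force: 0.0
```

{"name": "carry_out", "arguments": {"increments": [[255, [0, 0, 0], 0], [255, [0, 0, 0], 0], [255, [0, 0, 0], 0], [255, [0, 0, 0], 0], [255, [0, 0, 0], 0], [255, [0, 0, 0], 0], [255, [0, 0, 0], 0], [255, [0, 0, 0], 0]]}}

```text
time: 7.4
tool_pos: [0.5424, 0.3325, 0.0384]
ee_rot: [-3.142, 0.0, 1.565]
wrist_force: [-0.1, -0.5, -0.1]
width: 0.0005
finger_force: 0.0
```

{"name": "carry_out", "arguments": {"increments": [[255, [0, 0, -12], 0], [255, [0, 0, -30], 0], [255, [0, 0, -40], 0], [255, [0, 0, -40], 0], [255, [0, 0, -40], 0], [255, [0, 0, -30], 0], [255, [0, 0, -20], 0], [255, [0, 0, 0], 0]]}}

```text
time: 8.2
tool_pos: [0.5438, 0.3333, 0.2563]
ee_rot: [3.133, -0.004, 1.565]
wrist_force: [-0.0, 0.6, -0.3]
width: 0.001
finger_force: 0.0
```

{"name": "carry_out", "arguments": {"increments": [[255, [-20, -1, 0], 0], [255, [-35, -2, 0], 0], [255, [-35, -2, 0], 0], [255, [-35, -2, 0], 0], [255, [-35, -2, 0], 0], [255, [-35, -2, 0], 0], [255, [-35, -2, 0], 0], [255, [-35, -2, 0], 0]]}}

```text
time: 9.0
tool_pos: [0.525, 0.0662, 0.249]
ee_rot: [-3.139, 0.0, 1.565]
wrist_force: [0.8, -0.3, -0.7]
width: 0.0004
finger_force: 0.0
```

{"name": "carry_out", "arguments": {"increments": [[255, [-35, -2, 0], 0], [255, [-35, -2, 0], 0], [255, [-35, -2, 0], 0], [255, [-35, -2, 0], 0], [255, [-35, -2, 0], 0], [255, [-35, -2, 0], 0], [255, [-35, -2, 0], 0], [255, [-35, -2, 0], 0]]}}

```text
time: 9.8
tool_pos: [0.5076, -0.2134, 0.249]
ee_rot: [-3.14, -0.001, 1.565]
wrist_force: [0.6, 0.1, 0.5]
width: 0.0007
finger_force: 0.0
```

{"name": "carry_out", "arguments": {"increments": [[255, [-35, -2, 0], 0], [255, [-30, -1, 0], 0], [255, [-20, 0, 0], 0], [255, [0, 0, 0], 0], [255, [0, 0, 0], 0], [255, [0, 0, 0], 0]]}}

```text
time: 10.4
tool_pos: [0.5052, -0.2958, 0.2505]
ee_rot: [3.142, -0.001, 1.567]
wrist_force: [0.0, -0.6, 0.2]
width: 0.0007
finger_force: 0.0
```

{"name": "carry_out", "arguments": {"increments": [[255, [-2, 3, 20], 0], [255, [0, 0, 40], 0], [255, [0, 0, 40], 0], [255, [0, 0, 35], 0], [255, [0, 0, 15], 0], [255, [0, 0, 0], 0], [255, [0, 0, 0], 0]]}}

```text
time: 11.1
tool_pos: [0.509, -0.2993, 0.1023]
ee_rot: [3.139, 0.002, 1.566]
wrist_force: [-0.5, -0.2, -1.0]
width: 0.0005
finger_force: 0.0
```

```bash
python3 - <<'E'
from h import *
s=robot.snapshot("side");t=robot.snapshot("top")
z=lambda im,x,y:cv2.resize(im[y:y+150,x:x+200],(400,300),interpolation=cv2.INTER_CUBIC)
cv2.imwrite("pics/m4.png",np.hstack([z(s,290,120),z(t,350,170)]))
print(robot.get_obs()["tool_pos"])
E
```

```text
[ 0.5094793  -0.30007215  0.1035039 ]
```

View pics/m4.png

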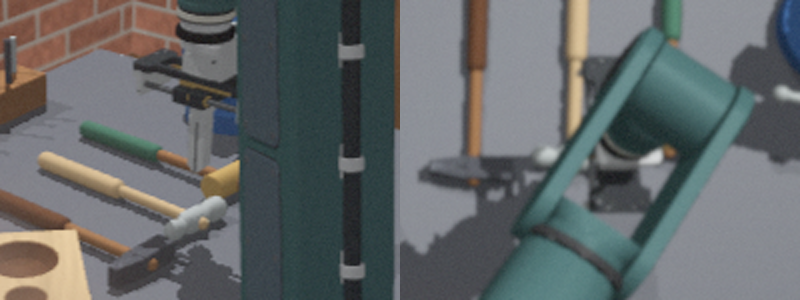

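The side view shows the fingertips above the middle of the ball-peen head, with tips at crop (200,170) and the head at (195,217). Next I'll lower, dwell, lift, then move to the hollow.

{"name": "carry_out", "arguments": {"increments": [[255, [2, 0, 8], 0], [255, [0, 0, 12], 0], [255, [0, 0, 10], 0], [255, [0, 0, 5], 0], [255, [0, 0, 2], 0], [255, [0, 0, 0], 0], [255, [0, 0, 0], 0], [255, [0, 0, 0], 0]]}}

```text
time: 12.0
tool_pos: [0.5083, -0.2975, 0.064]
ee_rot: [3.141, 0.001, 1.565]
wrist_force: [-0.2, 0.2, 1.0]
width: 0.0005
finger_force: 0.0
```

{"name": "carry_out", "arguments": {"increments": [[255, [0, 0, 0], 0], [255, [0, 0, 0], 0], [255, [0, 0, 0], 0], [255, [0, 0, 0], 0], [255, [0, 0, 0], 0], [255, [0, 0, 0], 0], [255, [0, 0, 0], 0], [255, [0, 0, 0], 0]]}}

```text
time: 12.8
tool_pos: [0.5079, -0.2973, 0.0635]
ee_rot: [-3.142, 0.0, 1.565]
wrist_force: [-0.3, 0.5, 0.1]
width: 0.0006
finger_force: 0.0
```

{"name": "carry_out", "arguments": {"increments": [[255, [0, 0, 0], 0], [255, [0, 0, 0], 0], [255, [0, 0, 0], 0], [255, [0, 0, 0], 0], [255, [0, 0, 0], 0], [255, [0, 0, 0], 0], [255, [0, 0, 0], 0], [255, [0, 0, 0], 0]]}}

```text
time: 13.6
tool_pos: [0.508, -0.2973, 0.0635]
ee_rot: [3.142, 0.0, 1.565]
wrist_force: [0.0, 0.1, 0.7]
width: 0.0005
finger_force: 0.0
```

{"name": "carry_out", "arguments": {"increments": [[255, [0, 0, 0], 0], [255, [0, 0, 0], 0], [255, [0, 0, 0], 0], [255, [0, 0, 0], 0], [255, [0, 0, 0], 0], [255, [0, 0, 0], 0], [255, [0, 0, 0], 0], [255, [0, 0, 0], 0]]}}

```text
time: 14.4
tool_pos: [0.5079, -0.2973, 0.0635]
ee_rot: [-3.142, 0.0, 1.565]
wrist_force: [-1.0, -0.6, 0.4]
width: 0.0003
finger_force: 0.0
```

{"name": "carry_out", "arguments": {"increments": [[255, [0, 0, -12], 0], [255, [0, 0, -30], 0], [255, [0, 0, -40], 0], [255, [0, 0, -40], 0], [255, [0, 0, -35], 0], [255, [0, 0, -25], 0], [255, [0, 0, 0], 0], [255, [0, 0, 0], 0]]}}

```text
time: 15.2
tool_pos: [0.508, -0.2973, 0.2458]
ee_rot: [3.141, 0.001, 1.565]
wrist_force: [0.1, 0.1, 0.6]
width: 0.0001
finger_force: 0.0
```

{"name": "carry_out", "arguments": {"increments": [[255, [23, 0, 0], 0], [255, [40, 0, 0], 0], [255, [40, 0, 0], 0], [255, [40, 0, 0], 0], [255, [40, 0, 0], 0], [255, [40, 0, 0], 0], [255, [40, 0, 0], 0], [255, [40, 0, 0], 0]]}}

```text
time: 16.0
tool_pos: [0.5082, 0.0074, 0.2425]
ee_rot: [-3.137, -0.0, 1.565]
wrist_force: [0.6, -0.3, 0.6]
width: 0.0007
finger_force: 0.0
```

{"name": "carry_out", "arguments": {"increments": [[255, [30, -1, 0], 0], [255, [20, 0, 0], 0], [255, [0, 0, 0], 0], [255, [0, 0, 0], 0], [255, [0, 0, 0], 0]]}}

```text
time: 16.5
tool_pos: [0.5085, 0.0548, 0.2442]
ee_rot: [-3.139, 0.001, 1.564]
wrist_force: [1.0, 0.3, 0.0]
width: 0.0006
finger_force: 0.0
```

{"name": "carry_out", "arguments": {"increments": [[255, [0, 0, 12], 0], [255, [0, 0, 25], 0], [255, [0, 0, 25], 0], [255, [0, 0, 20], 0], [255, [0, 0, 12], 0], [255, [0, 0, 6], 0], [255, [0, 0, 0], 0], [255, [0, 0, 0], 0]]}}

```text
time: 17.3
tool_pos: [0.5095, 0.0555, 0.1464]
ee_rot: [3.14, 0.0, 1.565]
wrist_force: [-0.7, -0.1, -0.5]
width: 0.0004
finger_force: 0.0
```

```bash
python3 - <<'E'
from h import *
s=robot.snapshot("side")
cv2.imwrite("pics/m5.png",cv2.resize(s[170:320,220:420],(600,450),interpolation=cv2.INTER_CUBIC))
print(robot.get_obs()["tool_pos"])
E
```

```text
[0.50970618 0.05559024 0.1467152 ]
```

View pics/m5.png

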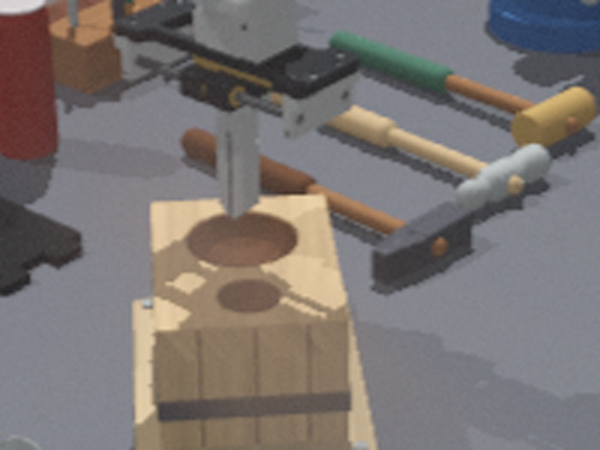

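The fingertips at crop (238,215) are above the large hollow, whose centre is at (242,240), and the hammers have not moved. I'll dwell here and then hand in.

{"name": "carry_out", "arguments": {"increments": [[255, [0, -2, 0], 0], [255, [0, 0, 0], 0], [255, [0, 0, 0], 0], [255, [0, 0, 0], 0], [255, [0, 0, 0], 0], [255, [0, 0, 0], 0], [255, [0, 0, 0], 0], [255, [0, 0, 0], 0]]}}

```text
time: 18.15
tool_pos: [0.5069, 0.0557, 0.1454]
ee_rot: [-3.142, 0.0, 1.565]
wrist_force: [-0.7, 0.0, 0.5]
width: 0.0005
finger_force: 0.0
```

{"name": "carry_out", "arguments": {"increments": [[255, [0, 0, 0], 0], [255, [0, 0, 0], 0], [255, [0, 0, 0], 0], [255, [0, 0, 0], 0], [255, [0, 0, 0], 0], [255, [0, 0, 0], 0], [255, [0, 0, 0], 0], [255, [0, 0, 0], 0]]}}

```text
time: 18.95
tool_pos: [0.5069, 0.0557, 0.1455]
ee_rot: [3.141, 0.0, 1.565]
wrist_force: [-0.4, -0.2, -0.1]
width: 0.0002
finger_force: 0.0
```

{"name": "carry_out", "arguments": {"increments": [[255, [0, 0, 0], 0], [255, [0, 0, 0], 0], [255, [0, 0, 0], 0], [255, [0, 0, 0], 0], [255, [0, 0, 0], 0], [255, [0, 0, 0], 0], [255, [0, 0, 0], 0], [255, [0, 0, 0], 0]]}}

```text
time: 19.75
tool_pos: [0.5069, 0.0557, 0.1455]
ee_rot: [3.142, 0.0, 1.565]
wrist_force: [-0.6, -1.0, -0.6]
width: 0.0005
finger_force: 0.0
```

```bash
python3 -c "
from bench import robot
print(robot.get_obs()['tool_pos']); print(robot.close_job())"
```

```text
[0.50691983 0.05571887 0.1454782 ]
the job is handed in; nothing more can be done
None
```

The arm pointed for over two seconds each at the flat petal, the ball-peen head and the large hollow, with no sign of contact, and I handed the job in at about 20 s still pointing at the large hollow; no verdict came back.

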